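Unbolt the sterilising tray and hold its lid open at 40 degrees

TASK

The sterilising tray's lid is bolted shut: wind the small hand crank anticlockwise (seen from above), about two turns, until it comes to its stop and the bolt is fully drawn back. Then bring the iron lever down by its black grip to raise the lid gently to 40 degrees (red pointer on the dial's green mark), never beyond 55, and finish holding it still there with the fingers on the grip: do not let go, as the lid falls shut by itself. Leave the loose things on the counter where they are.

Things in the scene. Friction and masses are not known exactly. Their poses are not given: they have to be found in the camera images.
- steriliser: sterilising tray unit fixed to the counter: dark iron L-shaped base plate 260 (x) x 385 (y) mm, steel tray 75 mm high, grey bolt housing (80 x 80 mm, top 100 mm above the counter) at its +y end with the crank on top, iron lever at its -y end. Origin on the counter; z is up; its x and y axes set the directions ('unit') used in the other entries.
- lid_hinge (a point): middle of the lid's hinge line, 80 mm above the counter; axes as the unit's. The hinge runs along the unit's x; the lid (230 x 200 mm steel) lies towards +y, the lever on the -y side. In the unit's axes crank_axis lies 30 mm to -x, 275 mm to +y and 56 mm above it.
- lid (a joint): lid angle in rad: 0 shut, 0.698 = 40 degrees, stop at 1.08. Weight and a spring shut it when let go. Lid and lever are one rigid rocker turning about the hinge's +x (right hand): the grip goes down and out (to -y) as the lid rises. Needs 3 to 7 N down on the grip. The bolt over its lip keeps it shut until the crank is past about 11.3 rad.
- lever_grip: black sleeve, 18 mm dia, 80 mm long, along the unit's x, free to spin (its y, z mean nothing); origin at its centre, 30 mm to the -x side of lid_hinge, 150 mm from the hinge line. Lid shut: 50 deg above level, 96 mm out to -y, 195 mm above the counter; lid at 40: 10 deg above level, 148 mm out, 106 mm up. Lever arm at its +x end, 53 mm from its centre. Pinch across it from above.
- dial (a point): centre of the white angle dial (136 mm across, upright, facing +x) at the unit's +x end of the hinge. A red pointer turning with the lid points to +y when shut; black marks at 0, 20 and 60 degrees, a wide green mark at 40 degrees.
- crank_axis (a point): the point on the crank's upright axis at the height of the knob's centre (136 mm above the counter); axes as steriliser's.
- crank (a joint): angle of the hand crank in rad, growing anticlockwise seen from above; 0 = bolt fully home and crank arm pointing along the unit's +x, 13.0 = end stop, bolt fully back (two turns and a bit). It stays where it is left; turning takes about 2 N at the knob. Each rad draws the bolt 2.4 mm towards the unit's +y.
- crank_knob: upright black knob of the crank, 24 mm diameter, 44 mm tall, spinning freely on its pin; origin at its centre, 45 mm from the crank's axis and 136 mm above the counter. The iron arm's top lies 23 mm below its centre; nothing else within 90 mm of the axis is higher than that.
- roller_clamp_1: a red plastic roller clamp, 52 x 20 x 23 mm, loose bystander to leave alone; origin under its centre.
- roller_clamp_2: a second red roller clamp, the same, loose bystander to leave alone; origin under its centre.
- tray_clip: a bent steel instrument tray clip, 70 x 30 x 24 mm, loose bystander to leave alone; origin under its centre.
- cobalt_bottle: a cobalt blue glass bottle, 60 mm across, 150 mm tall, loose bystander to leave alone; origin under its centre.
- clamp_gauge: a white plastic clamp gauge, a flat strip 110 x 35 x 5 mm, loose bystander to leave alone; origin under its centre.
- swab_jar: a white jar with a steel cap, 64 mm across, 85 mm tall, loose bystander to leave alone; origin under its centre.

How it is judged (in metres and radians):
On the way, in this order (a step that is already met when the one before it is completed fails the run):
1. the crank is wound to its stop, the bolt fully back, lid still shut (value of joint crank above 12.3 rad and value of joint lid below 0.1 rad), for 0.2 s.
2. the lid is held at 40 degrees by the lever's grip (value of joint lid between 0.611 and 0.785 rad and contact force between the fingers and lever_grip above 1 N and value of joint crank above 12.3 rad and velocity of joint lid between -0.1 and 0.1 rad/s), for 0.3 s.
At the end, for the whole second after the job is handed in: The lid is held still (under 0.08 rad/s) at 40 degrees within 5 degrees by fingers pressing the lever's grip with over 1 N, the crank within 0.7 rad of its end stop (value of joint lid between 0.611 and 0.785 rad and contact force between the fingers and lever_grip above 1 N and value of joint crank above 12.3 rad and velocity of joint lid between -0.08 and 0.08 rad/s); the arm keeps its last pose, push and grip.
It fails at once if the lid is swung beyond 55 degrees (value of joint lid above 0.96 rad).
It fails at once if the lid is thrown up or dropped (faster than 2 rad/s) (velocity of joint lid above 2 rad/s or velocity of joint lid below -2 rad/s).
It fails at once if a bystander is moved by more than 20 mm (distance of any of roller_clamp_1, roller_clamp_2, tray_clip, cobalt_bottle, clamp_gauge, swab_jar from where it was at the start of the episode above 0.02 m).
It also fails if it takes over 58 s, if anything falls off the work surface, if the arm or the gripper's body presses on something with over 40 N, if the wrist force passes 120 N, or if a joint passes its speed limit or range.

ROBOT

A 6-joint arm with a two-finger parallel gripper is mounted at the origin on the work surface. World frame = base frame: x ahead of the robot, y to its left, z up, the work surface at z = 0. Lengths are in mm, angles in degrees, forces in N, time in s.
With the tool pointing down it reaches from about 275 to 875 mm from the base axis. Payload 12.5 kg.
Tool frame: the origin (TCP) lies on the centre line of the jaws, within the pads' length; the fingertips stand 19 mm ahead of it and the grasp point (between the pads) is the TCP; y points along the fingers, x is the direction in which the jaws open and shut, and the axes are right-handed (so a half turn about y gives the same grasp; the last joint's range is limited). The gripper opens to 85 mm and grips with 20 to 120 N. Pads are 22 mm wide; open, the fingers measure 114 mm over their backs; the gripper's body (76 mm by 85 mm) begins 54 mm behind the grasp point. The pads swing forward as they close: fully open they stand 13 mm farther back than shut.
Start: joints at [-68.675, 20.094, 94.641, -0, 65.266, -4.847], TCP at [242.609, -493.584, 250.29] pointing down, gripper open.
Joint ranges: [-157.81, 157.81], [-45, 120.19], [0.68, 151.7], [-89.99, 269.99], [4.06, 180], [-164.3, 164.3]. Speed limits (degrees/s): [127.2, 127.2, 159.86, 180, 180, 180].

INTERFACE

Orientations are given as a 3x3 rotation matrix whose columns are the frame's x, y, z axes.
In Python, from workcell import arm gives the robot as it stands.
- The arm moves only by the tool jog_arm, never from a script. Its arguments are lists of equal length, an entry for each row: "dp": the shift along the world's x, y, z in mm, a list of three; "turn": the turn about the world's z in degrees. A call has 1 to 12 rows; each row shifts and turns the commanded pose from where the row before left it; what a row does not reach is not made up. A row lasts 1/10 s, in which the tool goes at most 50 mm and 8.59 degrees, less where a joint would pass 70% of its speed; a pose out of reach is approached as far as the arm can. A call is refused whole if a number of a shift passes 50 or a number of a turn 8.59, either way. A call with a gripper value outside its range is refused whole. "gripper" is the opening, from 0 (shut) to 1 (fully open), set as the call begins (left out, the last holds). The fingers move at their own pace and stop on an object; "grip_force" is the grip in N (left out, the last holds). Time passes only in rows, so rows that do not move let the fingers close. It gives the time, the measured TCP pose, the force and the opening at its end, in the units of the state.
- arm.get_obs(): the state, without advancing time (a new reading comes with each control period).
- arm.grab_frame(name): name is "scene" or "top" or "wrist"; returns a dict with "img" (480x640x3 uint8, red, green, blue), "fx", "fy", "cx", "cy" (pixels), "extrinsics" (4x4, takes a point from camera to world coordinates). Camera axes: x right, y down, z forward; pixel columns grow to the right and rows downward; lengths in mm; the calibration is good to about 2 mm. A picture is of the moment at which its call begins. There is no depth.
- arm.sign_off(): hands the job in, once; it reports no verdict.
The state is a dict: "time_s": time; "qpos": joint angles; "qvel": joint speeds; "joint_efforts": joint torques, N m; "position": TCP position; "ee_rot": TCP orientation; "ft_force": force on the tool from outside, world axes, zero at the start; "torque": the same for the moment, N m; "width": finger opening in mm.
Only numpy, scipy, OpenCV 4.12 (cv2) and the standard library are available. Lean on these libraries where they do the work, as an engineer would, in place of code of your own. Each camera call takes 0.05 s, during which the arm holds its last target.

## Working session

There is one attempt and no reset: what is moved stays moved. The work goes in short steps, Python scripts to look and compute and a tool call to move; the robot and the scene stay as the last step left them, time stands still between calls to the robot, and variables do not carry over. Pictures are saved under pics/ and viewed, and the job is handed in when it is done.

Besides the shell and the picture viewer there is one more tool, called after "Emit:" as a command line: name --pt "numbers of a row" for each row, then --argument value for the rest. jog_arm: Moves the arm, as the interface text tells. Its arguments: {"type":"object","properties":{"dp":{"type":"array","items":{"type":"array","items":{"type":"number"}}},"turn":{"type":"array","items":{"type":"number"}},"gripper":{"type":"number"},"grip_force":{"type":"number"}},"required":["dp","turn"]}

```bash
mkdir -p pics
cat > h.py <<'E'
import cv2,numpy as np
from workcell import arm
def grab(n,f):
    d=arm.grab_frame(n); cv2.imwrite('pics/'+f+'.png',cv2.cvtColor(d['img'],cv2.COLOR_RGB2BGR))
    np.savez('pics/'+f+'.npz',K=np.array([d['fx'],d['fy'],d['cx'],d['cy']]),E=np.array(d['extrinsics']))
def ray(f,u,v):
    z=np.load('pics/'+f+'.npz');fx,fy,cx,cy=z['K'];E=z['E']
    d=E[:3,:3]@np.array([(u-cx)/fx,(v-cy)/fy,1]);return E[:3,3],d/np.linalg.norm(d)
def atz(f,u,v,z):
    o,d=ray(f,u,v);return o+d*(z-o[2])/d[2]
def tri(*obs):
    A=0;b=0
    for f,u,v in obs:
        o,d=ray(f,u,v);P=np.eye(3)-np.outer(d,d);A=A+P;b=b+P@o
    x=np.linalg.solve(A,b)
    return x,[np.linalg.norm((np.eye(3)-np.outer(ray(*o)[1],ray(*o)[1]))@(x-ray(*o)[0])) for o in obs]
def proj(f,p):
    z=np.load('pics/'+f+'.npz');fx,fy,cx,cy=z['K'];E=z['E']
    c=E[:3,:3].T@(np.array(p)-E[:3,3]);return [round(float(fx*c[0]/c[2]+cx),1),round(float(fy*c[1]/c[2]+cy),1)]
def crop(f,x0,y0,x1,y1,s,out):
    i=cv2.imread('pics/'+f+'.png')[y0:y1,x0:x1];cv2.imwrite('pics/'+out+'.png',cv2.resize(i,None,fx=s,fy=s,interpolation=cv2.INTER_CUBIC))
E
python3 - <<'E'
from h import *
for n in ['scene','top','wrist']: grab(n,n+'0')
o=arm.get_obs(); print(o['time_s'],o['position'],o['ee_rot'],o['width'],o['ft_force'])
for n in ['scene0','top0','wrist0']: print(np.load('pics/'+n+'.npz')['E'].round(3).tolist(),np.load('pics/'+n+'.npz')['K'])
E
```

```text
0.15 [ 242.54199015 -493.37528366  249.9052427 ] [[ 4.41075017e-01 -3.07904614e-04  8.97470186e-01]
 [-8.97469836e-01  7.96250430e-04  4.41075118e-01]
 [-8.50420085e-04 -9.99999636e-01  7.48710688e-05]] 85.35012821801321 [-0.03911767 -0.67235591 -0.07956533]
[[0.433, 0.499, -0.751, 1695.329], [0.901, -0.232, 0.366, -537.088], [0.008, -0.835, -0.55, 991.122], [0.0, 0.0, 0.0, 1.0]] [534.88913732 534.88913732 326.85360015 239.14653632]
[[0.022, -0.992, 0.123, 380.829], [-1.0, -0.02, 0.024, 2.449], [-0.022, -0.123, -0.992, 1470.127], [0.0, 0.0, 0.0, 1.0]] [557.51343842 557.51343842 319.24723099 245.0681389 ]
[[0.441, -0.865, -0.238, 301.645], [-0.897, -0.426, -0.117, -464.373], [-0.0, 0.265, -0.964, 374.439], [0.0, 0.0, 0.0, 1.0]] [353.28104586 353.28104586 313.01507131 241.59030835]
```

View pics/scene0.png

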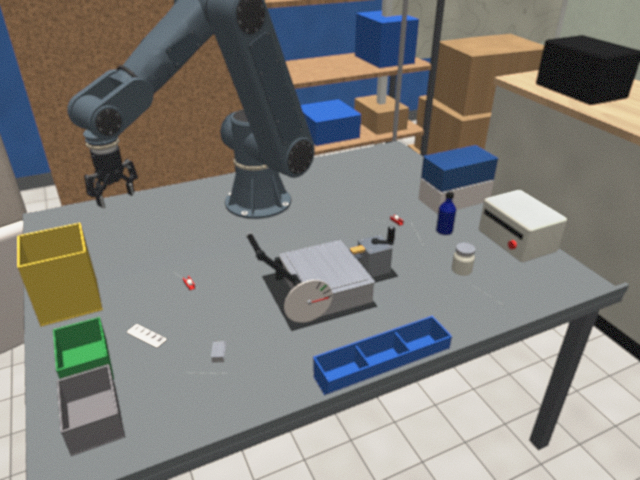

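View pics/top0.png

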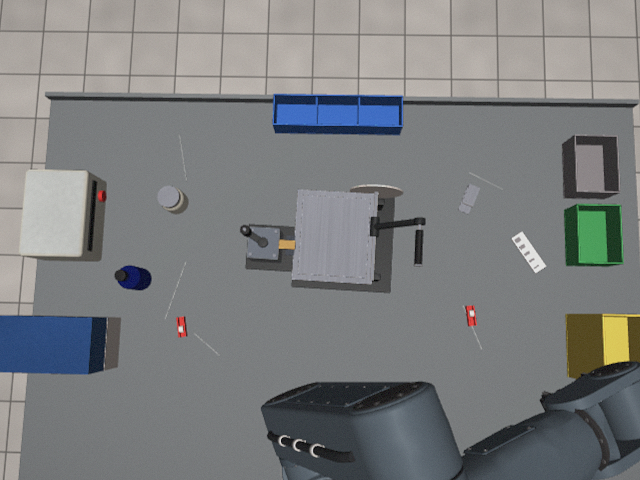

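View pics/wrist0.png

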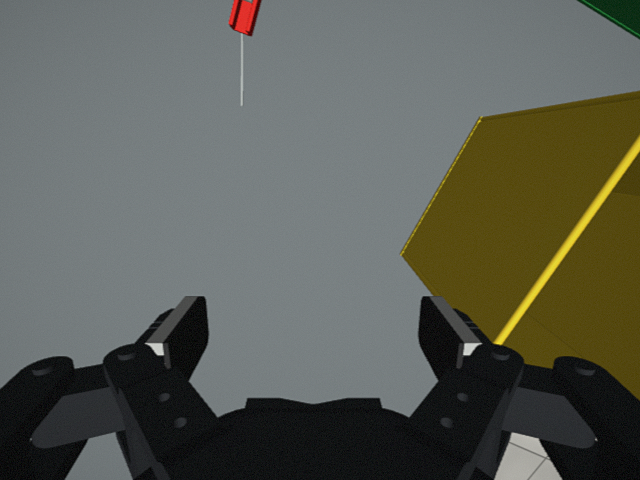

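Run:
```python
from h import *
crop('top0',225,170,445,310,3.6,'topc'); crop('scene0',230,210,430,340,4,'scenec')
```

```text
(no output)
```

View pics/topc.png

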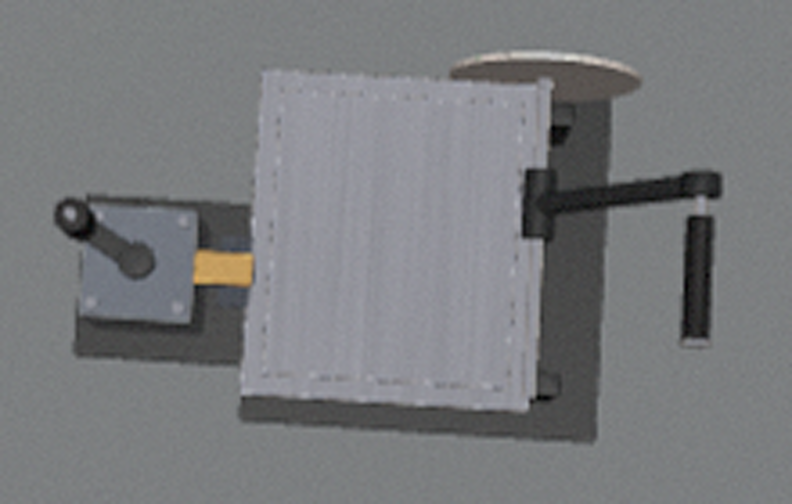

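View pics/scenec.png

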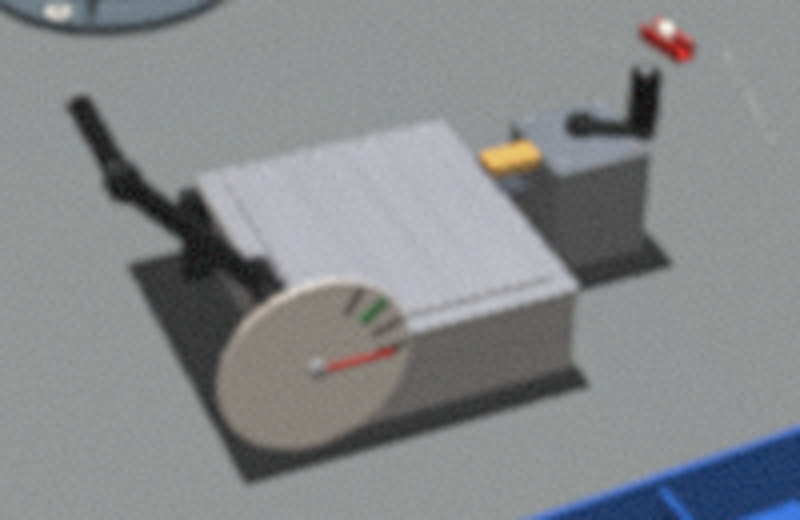

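Run:
```python
from h import *
np.set_printoptions(precision=1,suppress=True)
T=lambda u,v:('top0',225+u/3.6,170+v/3.6)
S=lambda u,v:('scene0',230+u/4,210+v/4)
print('knobtop',tri(T(74,213),S(646,72)),atz(*T(74,213),158))
print('hub',tri(T(137,260),S(580,124)),atz(*T(137,260),113))
print('gripfar',tri(T(695,341),S(78,103)))
print('gripnear',tri(T(700,216),S(110,158)))
for n,p in dict(a=(265,72),b=(550,85),c=(528,410),d=(243,395)).items(): print(n,atz(*T(*p),80))
for n,p in dict(e=(597,440),f=(240,420),g=(75,354),h=(610,100)).items(): print(n,atz(*T(*p),4))
print('dialc',tri(T(545,75),S(318,367)))
```

```text
knobtop (array([579.8, 214.2, 154.8]), [np.float64(2.600948194611357), np.float64(2.6009481946113078)]) [578.1 211.3 158. ]
hub (array([555.1, 176.7, 104.7]), [np.float64(1.8471870934695584), np.float64(1.847187093469592)]) [553.2 174.  113. ]
gripfar (array([ 498.8, -192.1,  191.9]), [np.float64(1.8032047802408466), np.float64(1.8032047802408693)])
gripnear (array([ 578.2, -195.6,  196.6]), [np.float64(0.6656575795537114), np.float64(0.6656575795537334)])
a [693.2  92.1  80. ]
b [ 687.4 -109.1   80. ]
c [458.3 -96.1  80. ]
d [464.5 101.2  80. ]
e [ 441.8 -151.8    4. ]
f [450.8 108.3   4. ]
g [496.6 231.    4. ]
h [ 693.6 -159.8    4. ]
dialc (array([ 696.6, -103.2,   76. ]), [np.float64(2.8933718984307255), np.float64(2.8933718984306807)])
```

Emit:
jog_arm --pt "17 35 3" --pt "17 35 3" --pt "17 35 3" --pt "17 35 0" --pt "17 35 0" --pt "17 35 0" --pt "17 35 0" --pt "17 35 0" --pt "17 35 0" --pt "17 35 0" --turn '[-1.5,-1.5,-1.5,-1.5,-1.5,-1.5,-1.5,-1.5,-1.5,-1.5]' --gripper 1

```text
time_s: 1.15
position: [413.0, -142.0, 259.3]
ee_rot: [[0.193, -0.0, 0.981], [-0.981, -0.0, 0.193], [0.0, -1.0, -0.0]]
ft_force: [1.1, -1.3, 0.4]
width: 85.7
```

Emit:
jog_arm --pt "17 35 0" --pt "17 35 0" --pt "17 35 0" --pt "17 35 0" --pt "17 35 0" --pt "17 35 0" --pt "17 35 0" --pt "17 35 0" --pt "15 35 0" --pt "15 35 0" --pt "0 0 0" --pt "0 0 0" --turn '[-1.5,-1.5,-1.5,-1.5,-1.5,-1.5,-1.5,-1.5,-1.5,0,0,0]'

```text
time_s: 2.35
position: [578.3, 206.7, 258.6]
ee_rot: [[-0.039, -0.001, 0.999], [-0.999, -0.0, -0.039], [0.001, -1.0, -0.001]]
ft_force: [-0.1, -0.1, -0.2]
width: 85.6
```

Run:
```python
from h import *
grab('wrist','w1');grab('scene','s1')
o=arm.get_obs(); print(o['time_s'],o['position'],o['ee_rot'].round(3),o['width'],o['ft_force'],o['qpos'])
print(proj('w1',(579,212,158)),proj('w1',(554,175.5,113)))
```

```text
2.45 [578.28834213 205.61821811 259.11687218] [[-0.041 -0.001  0.999]
 [-0.999 -0.    -0.041]
 [ 0.    -1.    -0.001]] 85.20959522995248 [ 0.29053155 -0.26354259  0.44596714] [ 1.52326263e+01  2.62995053e+01  8.40702232e+01 -1.10472083e-02
  6.96688353e+01  1.07591678e+02]
[303.9, 246.6] [351.9, 259.1]
```

View pics/w1.png

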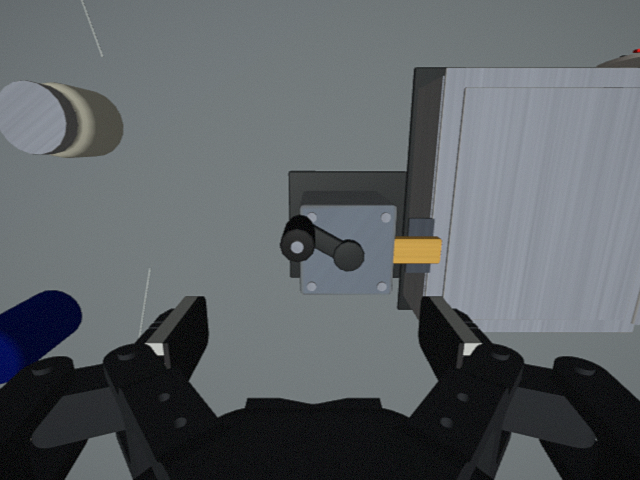

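The wrist view shows the knob top at about (297,247) and the hub at (348,256). The area around the knob is clear; the jar and bottle are to the left.

Run:
```python
from h import *
np.set_printoptions(precision=1,suppress=True)
T=lambda u,v:('top0',225+u/3.6,170+v/3.6)
S=lambda u,v:('scene0',230+u/4,210+v/4)
print(tri(T(74,213),S(646,72),('w1',297,246.5)),tri(T(74,213),('w1',297,246.5)))
print(tri(T(137,260),S(580,124),('w1',348,255)))
print(atz('w1',297,246.5,158),atz('w1',348,255,116),atz('w1',442,257,75))
```

```text
(array([579. , 215.3, 154.4]), [np.float64(3.344330505114373), np.float64(2.0914730545206215), np.float64(1.6684026751793997)]) (array([578.4, 214.5, 152.8]), [np.float64(2.4001940514436284), np.float64(2.4001940514436644)])
(array([554.9, 177.2, 104.4]), [np.float64(2.1382619408872583), np.float64(1.5998639396180678), np.float64(0.6238182347091262)])
[579.3 216.5 158. ] [558.5 178.9 116. ] [540.  89.  75.]
```

Emit:
jog_arm --pt "0 8 0" --pt "0 0 -25" --pt "0 0 -30" --pt "0 0 -30" --pt "0 0 -30" --pt "0 0 0" --pt "0 0 0" --turn '[0,0,0,0,0,0,0]'

```text
time_s: 3.15
position: [578.8, 214.3, 145.1]
ee_rot: [[-0.041, 0.0, 0.999], [-0.999, 0.0, -0.041], [-0.0, -1.0, 0.0]]
ft_force: [-0.7, 0.4, -0.8]
width: 85.1
```

Run:
```python
from h import *
grab('wrist','w2');
o=arm.get_obs(); print(o['time_s'],o['position'],o['width'],o['ft_force'])
```

```text
3.2 [579.34190892 214.48424716 146.02727703] 85.46196716815113 [ 0.99762369 -0.41005555 -0.13266913]
```

View pics/w2.png

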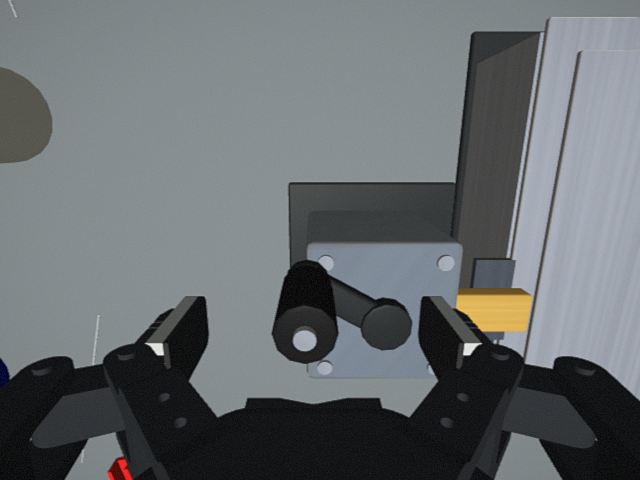

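Run:
```python
from h import *
print(atz('w2',305,339,158),atz('w2',305,339,155), atz('w2',386,318,118))
print(tri(('w1',297,246.5),('w2',305,339)),tri(('w1',348,255),('w2',386,318)))
```

```text
[578.32742559 216.54185285 158.        ] [576.54521355 216.68869109 155.        ] [564.12649753 179.63811972 118.        ]
(array([580.18372315, 216.3762739 , 161.12331673]), [np.float64(0.01269575731320471), np.float64(0.012695757313225212)]) (array([553.51608003, 176.49506213,  98.93033774]), [np.float64(0.9372051127665935), np.float64(0.9372051127665205)])
```

Emit:
jog_arm --pt "0 1.5 -1" --pt "0 0 0" --pt "0 0 0" --pt "0 0 0" --pt "0 0 0" --pt "0 0 0" --pt "0 0 0" --pt "0 0 0" --turn '[0,0,0,0,0,0,0,0]' --gripper 0 --grip_force 40

```text
time_s: 4.0
position: [578.8, 216.1, 143.8]
ee_rot: [[-0.041, 0.001, 0.999], [-0.999, 0.0, -0.041], [-0.0, -1.0, 0.001]]
ft_force: [-1.2, 0.6, 5.4]
width: 23.0
```

Run:
```python
from h import *
grab('wrist','w3')
o=arm.get_obs(); print(o['time_s'],o['position'],o['width'],o['ft_force'])
```

```text
4.05 [578.86218724 216.08130879 143.76983987] 23.04694481328231 [-1.54355981  1.04113775  6.17670673]
```

View pics/w3.png

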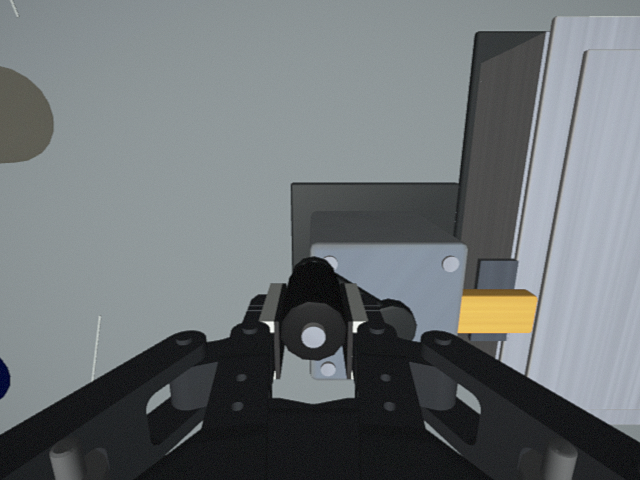

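```bash
cat > circ.py <<'E'
import numpy as np,sys
a0,step,n=map(float,sys.argv[1:4]);R=45
a=np.radians(a0+step*np.arange(int(n)+1));p=R*np.c_[np.cos(a),np.sin(a)]
print([[round(float(x),1),round(float(y),1),0] for x,y in np.diff(p.round(1),axis=0)])
E
python3 circ.py 57 10 12
```

```text
[[-6.9, 3.7, 0], [-7.5, 2.4, 0], [-7.7, 1.1, 0], [-7.9, -0.2, 0], [-7.7, -1.7, 0], [-7.2, -2.9, 0], [-6.7, -4.2, 0], [-5.8, -5.2, 0], [-4.8, -6.2, 0], [-3.7, -6.9, 0], [-2.4, -7.5, 0], [-1.1, -7.7, 0]]
```

Emit:
jog_arm --pt "-6.9 3.7 0" --pt "-7.5 2.4 0" --pt "-7.7 1.1 0" --pt "-7.9 -0.2 0" --pt "-7.7 -1.7 0" --pt "-7.2 -2.9 0" --turn '[0,0,0,0,0,0]'

```text
time_s: 4.65
position: [532.9, 219.4, 143.8]
ee_rot: [[-0.04, 0.0, 0.999], [-0.999, 0.002, -0.04], [-0.002, -1.0, 0.0]]
ft_force: [-1.2, 4.4, 6.3]
width: 22.7
```

Emit:
jog_arm --pt "-6.7 -4.2 0" --pt "-5.8 -5.2 0" --pt "-4.8 -6.2 0" --pt "-3.7 -6.9 0" --pt "-2.4 -7.5 0" --pt "-1.1 -7.7 0" --pt "0 0 0" --turn '[0,0,0,0,0,0,0]'

```text
time_s: 5.35
position: [508.1, 180.1, 143.7]
ee_rot: [[-0.041, -0.001, 0.999], [-0.999, -0.0, -0.041], [0.001, -1.0, -0.001]]
ft_force: [-5.1, -2.3, 10.2]
width: 23.2
```

```bash
python3 - <<'E'
from h import *
grab('wrist','w4');grab('top','t4')
o=arm.get_obs(); print(o['time_s'],o['position'],o['width'],o['ft_force'])
crop('t4',225,170,445,310,3.6,'t4c')
E
python3 circ.py 177 12 24
```

```text
5.45 [508.05463218 180.37092876 143.66513943] 22.680263050461168 [-5.13694623 -1.47696737 11.74672687]
[[0.5, -9.4, 0], [2.4, -9.1, 0], [4.3, -8.4, 0], [5.9, -7.3, 0], [7.3, -5.9, 0], [8.4, -4.3, 0], [9.1, -2.4, 0], [9.4, -0.5, 0], [9.2, 1.4, 0], [8.8, 3.4, 0], [7.9, 5.1, 0], [6.7, 6.7, 0], [5.1, 7.9, 0], [3.4, 8.8, 0], [1.4, 9.2, 0], [-0.5, 9.4, 0], [-2.4, 9.1, 0], [-4.3, 8.4, 0], [-5.9, 7.3, 0], [-7.3, 5.9, 0], [-8.4, 4.3, 0], [-9.1, 2.4, 0], [-9.4, 0.5, 0], [-9.2, -1.4, 0]]
```

View pics/w4.png

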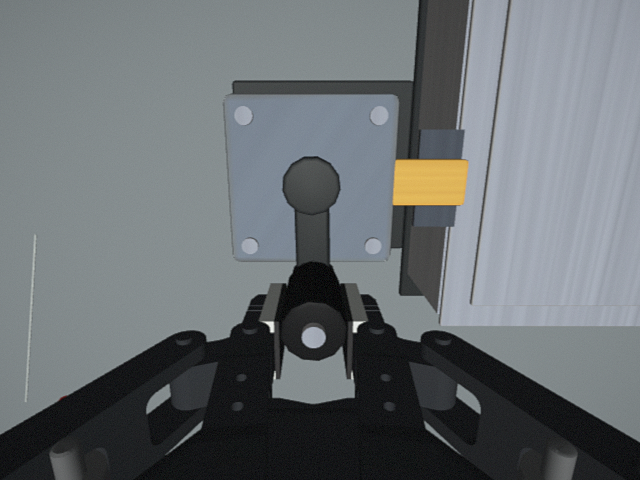

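Emit:
jog_arm --pt "0.5 -9.4 1" --pt "2.4 -9.1 0" --pt "4.3 -8.4 0" --pt "5.9 -7.3 0" --pt "7.3 -5.9 0" --pt "8.4 -4.3 0" --pt "9.1 -2.4 0" --pt "9.4 -0.5 0" --pt "9.2 1.4 0" --turn '[0,0,0,0,0,0,0,0,0]'

```text
time_s: 6.35
position: [565.3, 135.5, 143.8]
ee_rot: [[-0.041, -0.003, 0.999], [-0.999, 0.002, -0.041], [-0.002, -1.0, -0.003]]
ft_force: [-6.4, 16.5, 1.3]
width: 23.2
```

Emit:
jog_arm --pt "8.8 3.4 0" --pt "7.9 5.1 0" --pt "6.7 6.7 0" --pt "5.1 7.9 0" --pt "3.4 8.8 0" --pt "1.4 9.2 0" --pt "-0.5 9.4 0" --pt "-2.4 9.1 0" --turn '[0,0,0,0,0,0,0,0]'

```text
time_s: 7.15
position: [595.8, 193.6, 143.8]
ee_rot: [[-0.041, -0.002, 0.999], [-0.999, -0.001, -0.041], [0.001, -1.0, -0.002]]
ft_force: [-3.8, -3.8, 0.7]
width: 23.2
```

Emit:
jog_arm --pt "-4.3 8.4 0" --pt "-5.9 7.3 0" --pt "-7.3 5.9 0" --pt "-8.4 4.3 0" --pt "-9.1 2.4 0" --pt "-9.4 0.5 0" --pt "-9.2 -1.4 0" --pt "0 0 0" --turn '[0,0,0,0,0,0,0,0]'

```text
time_s: 7.95
position: [540.6, 222.2, 144.1]
ee_rot: [[-0.04, -0.002, 0.999], [-0.999, 0.0, -0.04], [-0.0, -1.0, -0.002]]
ft_force: [-3.4, 6.8, -7.2]
width: 22.6
```

```bash
python3 - <<'E'
from h import *
grab('wrist','w5')
o=arm.get_obs(); print(o['time_s'],o['position'],o['width'],o['ft_force'])
E
python3 circ.py 105 12 23
```

```text
8.0 [540.94794846 222.34614194 144.03595956] 22.67370878751611 [-3.54665259  7.2555337  -5.64210018]
[[-8.8, -3.4, 0], [-7.9, -5.1, 0], [-6.7, -6.7, 0], [-5.1, -7.9, 0], [-3.4, -8.8, 0], [-1.4, -9.2, 0], [0.5, -9.4, 0], [2.4, -9.1, 0], [4.3, -8.4, 0], [5.9, -7.3, 0], [7.3, -5.9, 0], [8.4, -4.3, 0], [9.1, -2.4, 0], [9.4, -0.5, 0], [9.2, 1.4, 0], [8.8, 3.4, 0], [7.9, 5.1, 0], [6.7, 6.7, 0], [5.1, 7.9, 0], [3.4, 8.8, 0], [1.4, 9.2, 0], [-0.5, 9.4, 0], [-2.4, 9.1, 0]]
```

View pics/w5.png

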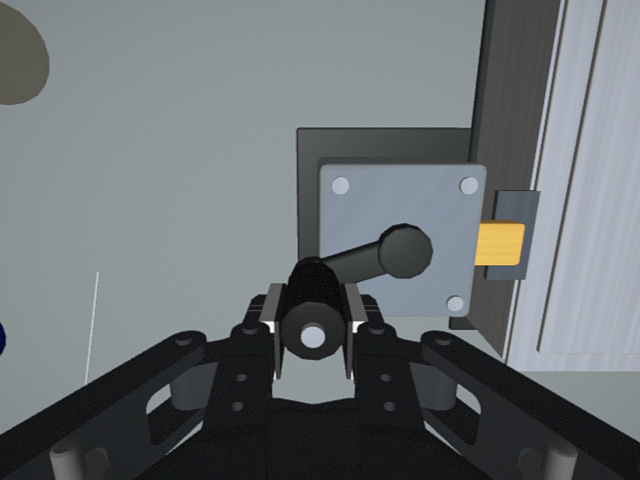

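Emit:
jog_arm --pt "-8.8 -3.0 0" --pt "-7.9 -4.9 0" --pt "-6.7 -6.6 0" --pt "-5.1 -7.9 0" --pt "-3.4 -8.8 0" --pt "-1.4 -9.2 0" --pt "0.5 -9.4 0" --pt "2.4 -9.1 0" --turn '[0,0,0,0,0,0,0,0]'

```text
time_s: 8.8
position: [511.6, 161.7, 144.0]
ee_rot: [[-0.041, -0.001, 0.999], [-0.999, -0.001, -0.041], [0.001, -1.0, -0.001]]
ft_force: [-0.8, 1.5, -8.6]
width: 23.5
```

Emit:
jog_arm --pt "4.3 -8.4 0" --pt "5.9 -7.3 0" --pt "7.3 -5.9 0" --pt "8.4 -4.3 0" --pt "9.1 -2.4 0" --pt "9.4 -0.5 0" --pt "9.2 1.4 0" --pt "8.8 3.4 0" --turn '[0,0,0,0,0,0,0,0]'

```text
time_s: 9.6
position: [574.8, 139.6, 144.0]
ee_rot: [[-0.041, -0.002, 0.999], [-0.999, 0.001, -0.041], [-0.001, -1.0, -0.002]]
ft_force: [-6.9, 9.3, -8.8]
width: 23.1
```

Emit:
jog_arm --pt "7.9 5.1 0" --pt "6.7 6.7 0" --pt "5.1 7.9 0" --pt "3.4 8.8 0" --pt "0 0 0" --turn '[0,0,0,0,0]'

```text
time_s: 10.1
position: [597.0, 168.6, 143.9]
ee_rot: [[-0.04, -0.003, 0.999], [-0.999, 0.0, -0.04], [-0.0, -1.0, -0.003]]
ft_force: [-10.2, 5.2, -4.1]
width: 22.8
```

Run:
```python
from h import *
grab('wrist','w6')
o=arm.get_obs(); print(o['time_s'],o['position'],o['width'],o['ft_force'])
```

```text
10.15 [596.89483953 168.32162796 143.95010487] 22.441097565815536 [-8.74298226  3.54222976 -5.43361531]
```

View pics/w6.png

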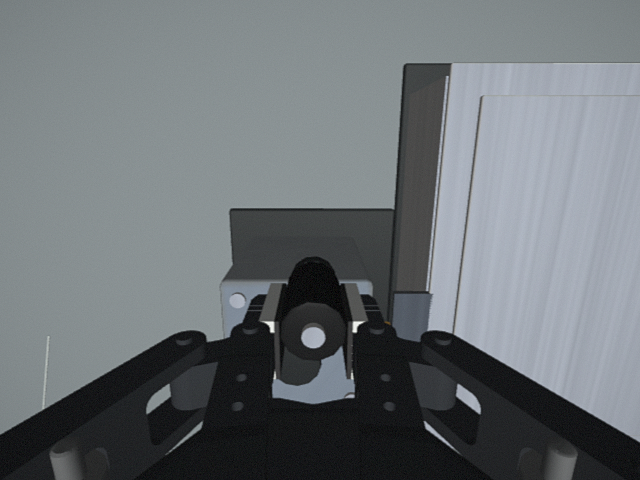

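Emit:
jog_arm --pt "0.7 4.6 0" --pt "0.7 4.6 0" --pt "-0.2 4.7 0" --pt "-0.3 4.7 0" --pt "-0.5 2 0" --pt "0 0 0" --turn '[0,0,0,0,0,0]'

```text
time_s: 10.75
position: [597.3, 188.0, 144.0]
ee_rot: [[-0.04, -0.003, 0.999], [-0.999, -0.001, -0.04], [0.001, -1.0, -0.003]]
ft_force: [-8.7, 0.1, -4.9]
width: 22.8
```

Run:
```python
from h import *
o=arm.get_obs(); print(o['time_s'],o['position'],o['width'],o['ft_force'])
```

```text
10.75 [597.33869715 188.00229535 143.95533157] 22.79524545624191 [-8.70292286  0.08035175 -4.91011675]
```

Emit:
jog_arm --pt "-0.5 2 0" --pt "-0.6 2 0" --pt "0 0 0" --turn '[0,0,0]'

```text
time_s: 11.05
position: [596.4, 191.7, 144.0]
ee_rot: [[-0.04, -0.003, 0.999], [-0.999, -0.001, -0.04], [0.001, -1.0, -0.003]]
ft_force: [-7.7, -2.8, -4.9]
width: 23.1
```

Emit:
jog_arm --pt "-0.6 2 0" --pt "-0.7 2 0" --pt "0 0 0" --turn '[0,0,0]'

```text
time_s: 11.35
position: [595.1, 195.6, 144.0]
ee_rot: [[-0.04, -0.003, 0.999], [-0.999, -0.001, -0.04], [0.002, -1.0, -0.003]]
ft_force: [-7.5, -1.7, -5.3]
width: 23.3
```

Emit:
jog_arm --pt "-0.8 2 0" --pt "0 0 0" --turn '[0,0]'

```text
time_s: 11.55
position: [594.7, 196.7, 144.0]
ee_rot: [[-0.04, -0.002, 0.999], [-0.999, -0.003, -0.04], [0.003, -1.0, -0.002]]
ft_force: [-6.1, -8.7, -6.4]
width: 23.0
```

Emit:
jog_arm --pt "-0.8 2 0" --pt "0 0 0" --turn '[0,0]'

```text
time_s: 11.75
position: [594.5, 197.0, 144.0]
ee_rot: [[-0.04, -0.001, 0.999], [-0.999, -0.005, -0.04], [0.005, -1.0, -0.001]]
ft_force: [-1.4, -18.8, -6.6]
width: 22.9
```

Run:
```python
from h import *
grab('wrist','w7');grab('scene','s7')
crop('s7',230,190,430,340,4,'s7c')
```

```text
(no output)
```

View pics/s7c.png

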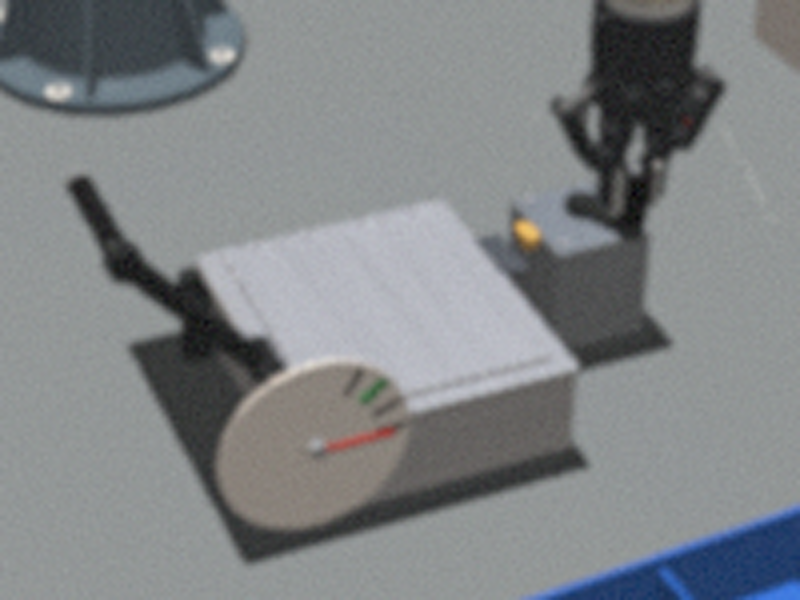

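View pics/w7.png

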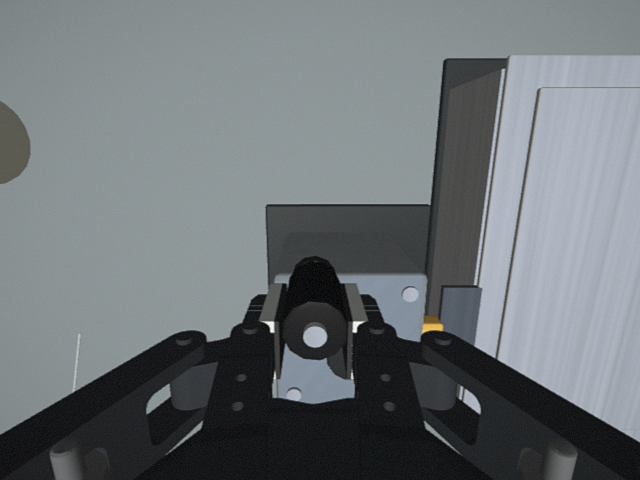

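Emit:
jog_arm --pt "0.8 -2.5 0" --pt "0 0 0" --pt "0 0 0" --pt "0 0 0" --pt "0 0 0" --pt "0 0 0" --pt "0 0 0" --pt "0 0 0" --turn '[0,0,0,0,0,0,0,0]' --gripper 1

```text
time_s: 12.65
position: [594.8, 197.5, 144.3]
ee_rot: [[-0.041, 0.0, 0.999], [-0.999, 0.0, -0.041], [-0.0, -1.0, 0.0]]
ft_force: [0.6, 0.1, -0.5]
width: 85.4
```

Emit:
jog_arm --pt "0 0 20" --pt "0 0 30" --pt "0 0 30" --pt "0 0 35" --pt "0 0 0" --turn '[0,0,0,0,0]'

```text
time_s: 13.15
position: [596.5, 197.9, 264.3]
ee_rot: [[-0.041, 0.008, 0.999], [-0.999, 0.002, -0.041], [-0.002, -1.0, 0.008]]
ft_force: [0.1, -0.1, -0.4]
width: 85.2
```

Emit:
jog_arm --pt "-5 -35 0" --pt "-5 -35 0" --pt "-5 -35 0" --pt "-5 -35 0" --pt "-5 -35 0" --pt "-5 -35 0" --pt "-5 -35 0" --pt "-5 -35 0" --pt "-5 -35 0" --pt "-5 -35 0" --pt "-6 -40 0" --pt "0 0 0" --turn '[0,0,0,0,0,0,0,0,0,0,0,0]'

```text
time_s: 14.35
position: [537.9, -196.3, 258.6]
ee_rot: [[-0.044, -0.001, 0.999], [-0.999, -0.001, -0.044], [0.001, -1.0, -0.001]]
ft_force: [-0.5, 0.2, -0.0]
width: 85.1
```

Run:
```python
from h import *
grab('wrist','w8');grab('scene','s8')
crop('s8',230,190,430,340,4,'s8c')
o=arm.get_obs(); print(o['time_s'],o['position'],o['width'],o['ft_force'],o['qpos'])
```

```text
14.45 [ 538.46823703 -193.03348612  258.65259059] 85.20350511806336 [0.43503268 0.44500499 0.59855754] [-2.43897249e+01  2.19301492e+01  9.07240225e+01  1.23494392e-02
  6.73959500e+01  6.80240701e+01]
```

View pics/w8.png

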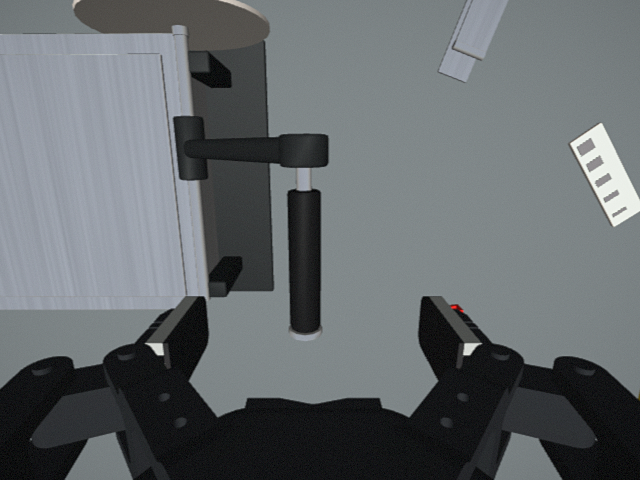

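View pics/s8c.png

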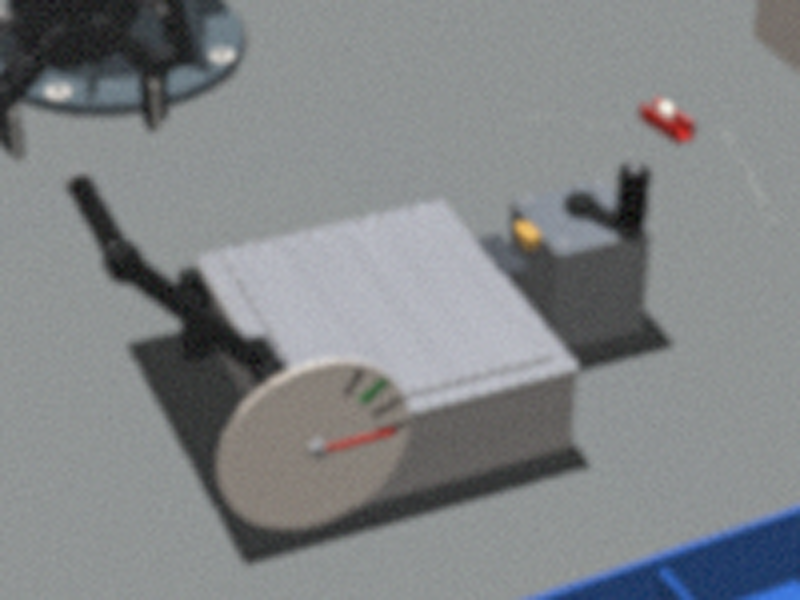

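Run:
```python
from h import *
np.set_printoptions(precision=1,suppress=True)
T=lambda u,v:('top0',225+u/3.6,170+v/3.6)
print(atz('w8',304,192,195),atz('w8',305,330,195))
S=lambda u,v:('s8',230+u/4,190+v/4)
print(tri(T(696,340),('w8',305,331),S(80,183)),tri(T(700,217),('w8',304,191)))
print([proj('s8',p) for p in [(499,-192,195),(578,-195,195)]])
```

```text
[ 579.6 -194.   195. ] [ 497.9 -190.5  195. ]
(array([ 498.5, -191.3,  193.2]), [np.float64(2.946958835854057), np.float64(2.1819011789376637), np.float64(2.9762711605345804)]) (array([ 578.9, -195.4,  192.7]), [np.float64(1.70801736322635), np.float64(1.7080173632263884)])
[[248.8, 234.8], [257.5, 249.9]]
```

Emit:
jog_arm --pt "0 0 -20" --pt "0 0 -20" --pt "0 0 -20" --pt "0 0 -4" --pt "0 0 0" --pt "0 0 0" --turn '[0,0,0,0,0,0]'

```text
time_s: 15.05
position: [539.3, -192.3, 196.2]
ee_rot: [[-0.04, 0.001, 0.999], [-0.999, -0.0, -0.04], [0.0, -1.0, 0.001]]
ft_force: [0.3, -0.5, 0.1]
width: 85.5
```

Emit:
jog_arm --pt "0 0 0" --pt "0 0 0" --pt "0 0 0" --pt "0 0 0" --pt "0 0 0" --pt "0 0 0" --pt "0 0 0" --pt "0 0 0" --turn '[0,0,0,0,0,0,0,0]' --gripper 0 --grip_force 40

```text
time_s: 15.85
position: [538.8, -192.4, 195.4]
ee_rot: [[-0.041, 0.0, 0.999], [-0.999, 0.0, -0.041], [-0.0, -1.0, -0.0]]
ft_force: [-1.2, 3.5, 1.9]
width: 16.7
```

Run:
```python
from h import *
grab('wrist','w9');grab('scene','s9')
crop('s9',230,190,430,340,4,'s9c')
o=arm.get_obs(); print(o['time_s'],o['position'],o['width'],o['ft_force'])
# arc: unit y axis
uy=np.array([0.040,0.999]); import math
P=[(-150*math.cos(math.radians(50-a)),150*math.sin(math.radians(50-a))) for a in range(0,41,2)]
prev=P[0]
for a,q in zip(range(2,41,2),P[1:]):
    d=q[0]-prev[0]; print(a,[round(d*uy[0],1),round(d*uy[1],1),round(q[1]-prev[1],1)],end=' ');prev=q
```

```text
15.95 [ 538.80341578 -192.48905374  195.31622168] 16.781207724221016 [-0.16306857  3.2006687   2.73143454]
2 [np.float64(-0.2), np.float64(-3.9), -3.4] 4 [np.float64(-0.2), np.float64(-3.8), -3.6] 6 [np.float64(-0.1), np.float64(-3.7), -3.7] 8 [np.float64(-0.1), np.float64(-3.6), -3.8] 10 [np.float64(-0.1), np.float64(-3.4), -4.0] 12 [np.float64(-0.1), np.float64(-3.3), -4.1] 14 [np.float64(-0.1), np.float64(-3.1), -4.2] 16 [np.float64(-0.1), np.float64(-3.0), -4.3] 18 [np.float64(-0.1), np.float64(-2.8), -4.4] 20 [np.float64(-0.1), np.float64(-2.7), -4.5] 22 [np.float64(-0.1), np.float64(-2.5), -4.6] 24 [np.float64(-0.1), np.float64(-2.4), -4.7] 26 [np.float64(-0.1), np.float64(-2.2), -4.7] 28 [np.float64(-0.1), np.float64(-2.0), -4.8] 30 [np.float64(-0.1), np.float64(-1.9), -4.9] 32 [np.float64(-0.1), np.float64(-1.7), -5.0] 34 [np.float64(-0.1), np.float64(-1.5), -5.0] 36 [np.float64(-0.1), np.float64(-1.4), -5.1] 38 [np.float64(-0.0), np.float64(-1.2), -5.1] 40 [np.float64(-0.0), np.float64(-1.0), -5.1]
```

View pics/w9.png

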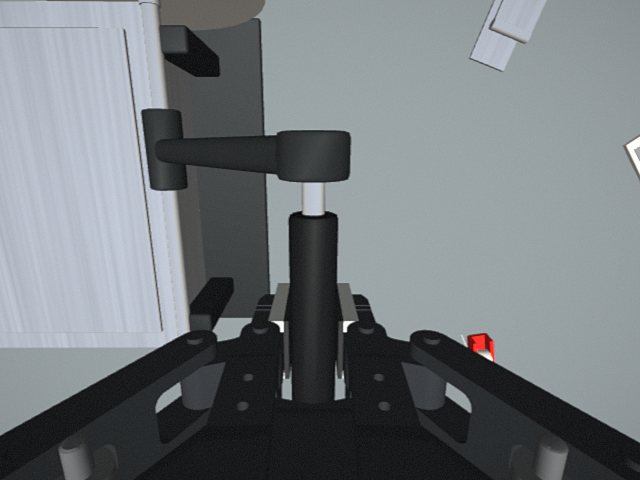

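View pics/s9c.png

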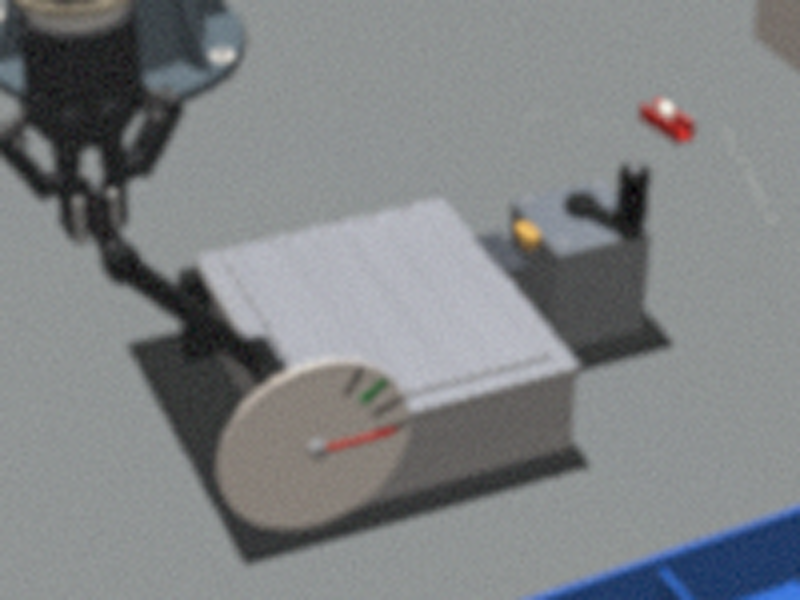

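Emit:
jog_arm --pt "-0.1 -2 -1.7" --pt "-0.1 -1.9 -1.7" --pt "-0.2 -3.8 -3.6" --pt "-0.1 -3.7 -3.7" --pt "-0.1 -3.6 -3.8" --pt "-0.1 -3.4 -4.0" --pt "-0.1 -3.3 -4.1" --pt "0 0 0" --turn '[0,0,0,0,0,0,0,0]'

```text
time_s: 16.75
position: [537.9, -214.7, 172.1]
ee_rot: [[-0.041, -0.0, 0.999], [-0.999, 0.0, -0.041], [-0.0, -1.0, -0.0]]
ft_force: [0.5, 5.1, 1.6]
width: 16.4
```

Emit:
jog_arm --pt "-0.1 -3.1 -4.2" --pt "-0.1 -3 -4.3" --pt "-0.1 -2.8 -4.4" --pt "-0.1 -2.7 -4.5" --pt "-0.1 -2.5 -4.6" --pt "-0.1 -2.4 -4.7" --pt "0 0 0" --turn '[0,0,0,0,0,0,0]'

```text
time_s: 17.45
position: [537.3, -231.0, 145.3]
ee_rot: [[-0.041, -0.0, 0.999], [-0.999, 0.0, -0.041], [-0.0, -1.0, -0.0]]
ft_force: [-1.2, 4.5, 2.7]
width: 16.7
```

Run:
```python
from h import *
grab('scene','s10')
crop('s10',230,190,430,340,4,'s10c')
o=arm.get_obs(); print(o['time_s'],o['position'],o['width'],o['ft_force'])
```

```text
17.5 [ 537.29580983 -230.8792709   145.70147376] 16.66973518712364 [-1.88063107  3.6915825   2.43457278]
```

View pics/s10c.png

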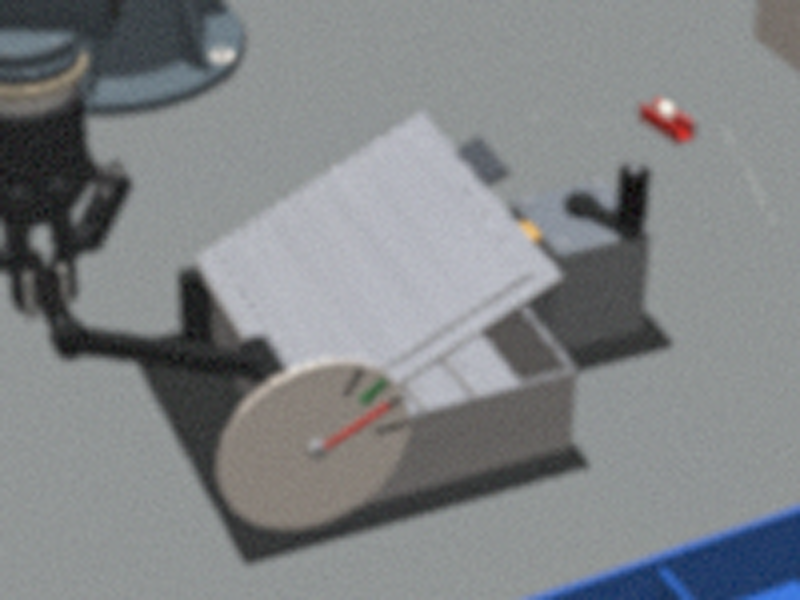

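The lid is rising as expected. The red pointer's tip is at about (393,403) in the crop, past the 20° mark and close to the 24° I commanded. I'll carry on to 40°.

Emit:
jog_arm --pt "-0.1 -2.2 -4.7" --pt "-0.1 -2 -4.8" --pt "-0.1 -1.9 -4.9" --pt "-0.1 -1.7 -5" --pt "-0.1 -1.5 -5" --pt "0 -1.4 -5.1" --pt "0 -0.8 -3" --pt "0 -0.4 -2" --pt "0 0 0" --pt "0 0 0" --turn '[0,0,0,0,0,0,0,0,0,0]'

```text
time_s: 18.5
position: [536.8, -242.4, 111.6]
ee_rot: [[-0.041, -0.0, 0.999], [-0.999, 0.0, -0.041], [-0.0, -1.0, -0.0]]
ft_force: [-1.3, 5.5, 3.4]
width: 16.8
```

Run:
```python
from h import *
grab('scene','s11')
crop('s11',270,260,350,330,8,'s11c')
o=arm.get_obs(); print(o['time_s'],o['position'],o['width'],o['ft_force'])
```

```text
18.55 [ 536.80676384 -242.43075069  111.60914094] 16.788670217970033 [-1.94913189  5.09777146  2.14329037]
```

View pics/s11c.png

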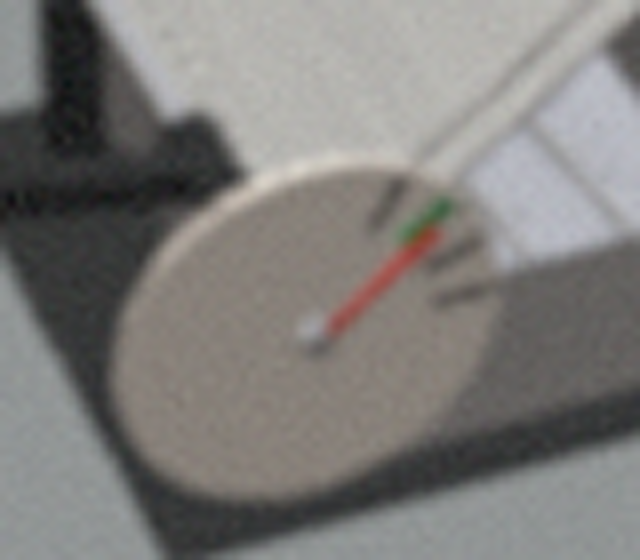

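Run:
```python
from h import *
n=np.array([.999,-.040,0]);uy=np.array([.04,.999,0])
def hit(u,v,c=None):
    o,d=ray('s11',270+u/8,260+v/8); c0=np.array([699,-103,80.]); t=n@(c0-o)/(n@d); p=o+d*t; return np.array([p@uy,p[2]])
c=hit(313,332)
for k,p in dict(tip=(437,233),mid=(390,270),g1=(448,204),g2=(408,237),m0=(465,292),m20=(457,252),m60=(388,203)).items():
    q=hit(*p)-c; print(k,q.round(1),np.degrees(np.arctan2(q[1],q[0])).round(1))
```

```text
tip [44.2 27.9] 32.2
mid [27.5 17.5] 32.5
g1 [48.1 38.8] 38.9
g2 [33.9 29.4] 41.0
m0 [54.6 -0.5] -0.5
m20 [51.5 17.6] 18.8
m60 [26.8 45.7] 59.7
```

```bash
cat > ptr.py <<'E'
from h import *
import sys
n=np.array([.999,-.040,0]);uy=np.array([.04,.999,0])
def hit(f,u,v,off=0):
    o,d=ray(f,u,v); c0=np.array([699+off,-103,80.]); t=n@(c0-o)/(n@d); p=o+d*t; return np.array([p@uy,p[2]])
for f in sys.argv[1:]:
    im=cv2.imread('pics/%s.png'%f).astype(int)
    r=(im[:,:,2]-np.maximum(im[:,:,1],im[:,:,0]))
    m=np.zeros(r.shape,bool);m[265:330,280:345]=1
    w=np.where(m,np.clip(r-25,0,None),0); v,u=np.nonzero(w)
    P=np.array([hit(f,a,b) for a,b in zip(u,v)]);W=w[v,u]
    c=np.average(P,axis=0,weights=W);C=np.cov(P.T,aweights=W);e,V=np.linalg.eigh(C);d=V[:,1]
    print(f,len(W),c.round(1),np.degrees(np.arctan2(d[1],d[0])).round(1))
    g=(im[:,:,1]-np.maximum(im[:,:,2],im[:,:,0])); w=np.where(m,np.clip(g-12,0,None),0);v,u=np.nonzero(w)
    if len(u)>2:
        G=np.average([hit(f,a,b) for a,b in zip(u,v)],axis=0,weights=w[v,u]); print('  green',len(u),G.round(1))
E
python3 ptr.py scene0 s9 s10 s11
```

```text
scene0 58 [-43.3  76.1] 179.2
  green 17 [-35.9 113.7]
s9 58 [-43.3  76.4] 179.9
  green 18 [-36.  113.6]
s10 63 [-45.7  89.2] -154.9
  green 18 [-35.8 113.5]
s11 57 [-49.5  95.4] -142.4
  green 11 [-34.2 116.6]
```

The fitted pointer slope is about 37.6°, and the lever geometry also gives about 37.5°. I'll go down a little over 2° more.

Emit:
jog_arm --pt "0 -0.4 -2" --pt "0 -0.5 -2.5" --pt "0 -0.3 -1.3" --pt "0 0 0" --pt "0 0 0" --pt "0 0 0" --turn '[0,0,0,0,0,0]'

```text
time_s: 19.15
position: [536.8, -243.5, 105.8]
ee_rot: [[-0.04, -0.0, 0.999], [-0.999, 0.001, -0.04], [-0.0, -1.0, -0.001]]
ft_force: [-2.1, 6.5, 2.0]
width: 16.5
```

```bash
python3 - <<'E'
from h import *
grab('scene','s12');grab('wrist','w12')
crop('s12',220,200,430,350,3.8,'s12c')
o=arm.get_obs(); print(o['time_s'],o['position'],o['width'],o['ft_force'])
E
python3 ptr.py s12
```

```text
19.25 [ 536.76627287 -243.51785035  105.7982973 ] 16.508367060589826 [-1.10213603  6.72080675  2.74180549]
s12 49 [-53.3  93.2] -140.4
  green 10 [-32.7 117.4]
```

View pics/s12c.png

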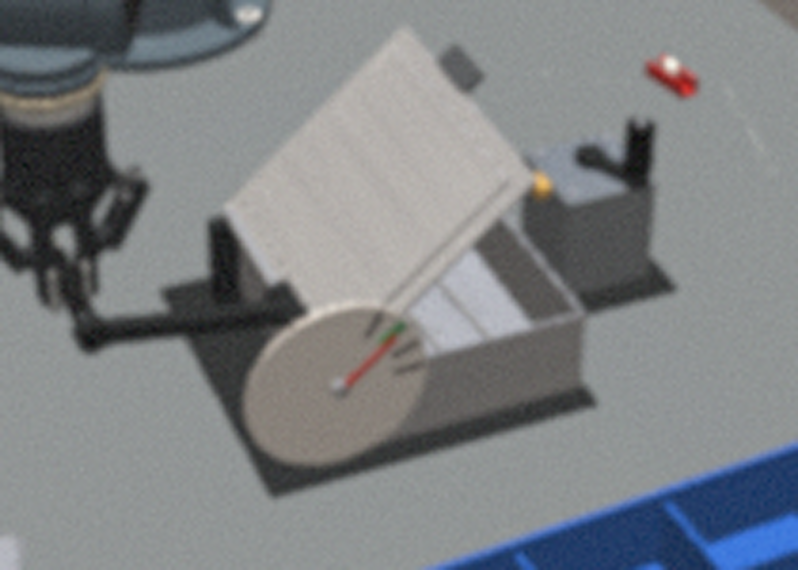

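View pics/w12.png

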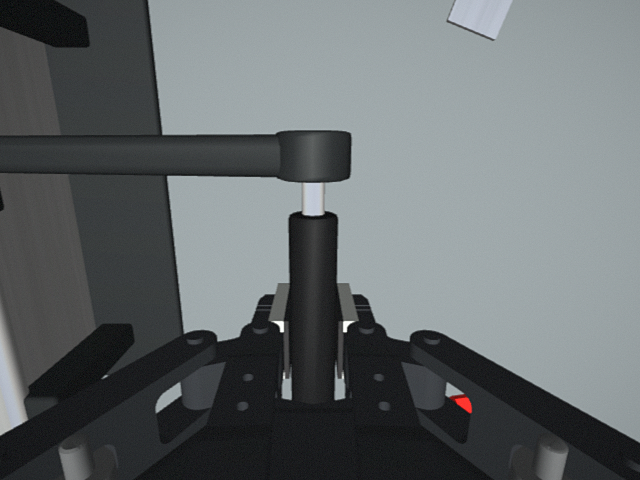

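Emit:
jog_arm --pt "0 0 0" --pt "0 0 0" --pt "0 0 0" --pt "0 0 0" --pt "0 0 0" --pt "0 0 0" --pt "0 0 0" --pt "0 0 0" --turn '[0,0,0,0,0,0,0,0]'

```text
time_s: 20.05
position: [536.8, -243.5, 105.8]
ee_rot: [[-0.04, -0.0, 0.999], [-0.999, 0.0, -0.04], [-0.0, -1.0, -0.0]]
ft_force: [-2.1, 5.6, 2.6]
width: 16.6
```

Run:
```python
from h import *
o=arm.get_obs(); print(o['time_s'],o['position'],o['width'],o['ft_force'],np.abs(o['qvel']).max())
print(arm.sign_off())
```

```text
20.05 [ 536.7773315  -243.53274774  105.80165998] 16.62541571916188 [-2.08460446  5.56442442  2.62688033] 0.1099704598262125
the job is handed in; nothing more can be done
None
```

I wound the crank anticlockwise from about 1 rad until I felt its end stop at about 13.0 rad, with roughly 19 N of resistance. The pictures show the bolt drawn back and the lid still shut at that point. I then pinched the lever's grip, lowered it along its arc to raise the lid, and handed the job in at about 20 s, still holding it there.

- **Lid angle:** my last checks gave about 39.6° from a fit to the red pointer and about 40.2° from the grip's height. The pointer sits on the green mark.
- **Disagreement:** on the way up, a rough reading of the pointer from its hub gave about 32°. The slope fit and the lever position both gave about 37.6° at that moment, so I used those.
- **Holding still:** the arm was at rest with the fingers closed on the grip at a 40 N setting (16.6 mm opening). The wrist force was about 6 N.
- **Crank and bystanders:** the crank looked unmoved after I let go of it. The arm's path kept clear of the loose things, but I did not measure their positions again at the end.

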